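# Clear the seedling gauge and hold its boom at the mark

### The arm

A 7-joint arm with a two-finger parallel gripper is mounted at the origin on the work surface. World frame = base frame: x ahead of the robot, y to its left, z up, the work surface at z = 0. Lengths are in m, angles in rad, forces in N, time in s.
With the tool pointing down it reaches from about 0.425 to 0.925 m from the base axis. Payload 6.8 kg.
Tool frame: the origin (TCP) lies where the fingers leave the gripper's body, on its centre line; the fingertips stand 73 mm ahead of it and the grasp point (between the pads) lies 54 mm ahead of it; z points along the fingers, y is the line along which they close (so a half turn about z gives the same grasp; the last joint's range is limited). The gripper opens to 85 mm and grips with 20 to 120 N. Pads are 22 mm wide; open, the fingers measure 114 mm over their backs; the gripper's body (76 mm by 85 mm) begins 54 mm behind the grasp point. The pads swing forward as they close: fully open they stand 13 mm farther back than shut.
Start: joints at [-1.231, 0.477, 0.022, 1.555, -0.011, 1.109, -0.083], TCP at [0.292, 0.608, 0.304] pointing down, gripper open.
Joint ranges: [-2.96, 2.96], [-0.34, 2.1], [-1.41, 1.46], [0.24, 2.44], [-1.37, 4.51], [0.17, 1.92], [-2.96, 2.96]. Speed limits (rad/s): [2.39, 2.39, 3.14, 3.14, 3.14, 3.14, 3.14].

### API

Orientations are given as a rotation vector (axis times angle).
In Python, from bench import r gives the robot as it stands.
- The arm moves only by the tool pendant, called after ">>>" by a JSON object that holds its "api" and its "payload", one argument or row to a line. Schema: {"type":"object","properties":{"segments":{"type":"array","items":{"type":"array","items":{"type":"array","items":{"type":"number"},"minItems":6,"maxItems":6},"minItems":1,"maxItems":5},"minItems":1,"maxItems":1},"aperture":{"type":"number"},"force":{"type":"number"},"only":{"type":"string"},"quiet":{"type":"boolean"},"lines":{"type":"string"}},"required":["segments"],"additionalProperties":false}. segments is a list that holds a single list of rows (three levels of brackets), with 1 to 5 rows, each of 6 numbers: dx, dy, dz in m, then a rotation vector rx, ry, rz in rad; each row is the pose to reach, as a shift and turn from the pose commanded when the call began, along the tool's axes at that moment; what a row does not reach only later rows make up. A row lasts 1/10 s, in which the tool goes at most 0.05 m and 0.15 rad, less where a joint would pass 70% of its speed; a pose out of reach is approached as far as the arm can. aperture is the finger opening in m, set as the call begins (left out keeps the last). The fingers move at their own pace and stop on an object; force is the grip in N (left out, the last holds). Time passes only in rows, so rows that do not move let the fingers close. The tool returns the time, the measured TCP pose, the force, the opening and the grip force at its end. only (a regular expression) keeps the lines of the reply that match it, lines (a string "A,B") keeps lines A to B, and quiet returns only ok. Input that does not fit is refused with a message, and nothing moves.
- r.get_obs(): the state, without advancing time (a new reading comes with each control period).
- r.grab_frame(name): name is "side" or "top"; returns (picture, depth): 384x512x3 uint8, blue, green, red; 384x512 float32, m along the optical axis (not along the pixel's ray), 0 where there is no reading.
- r.camera_info(name): a dict with "camera_matrix" (3x3 intrinsics, pixels), "R" (3x3) and "t" (3): a world point X has camera coordinates R X + t. Camera axes: x right, y down, z forward; pixel columns grow to the right and rows downward; lengths in m; the calibration is good to about 2 mm. A picture is of the moment at which its call begins. camera_info takes no time and is no camera call.
- r.hand_in(): hands the job in; it is judged then, once.
The state is a dict: "clock": time; "joints": joint angles; "qvel": joint speeds; "tau": joint torques, N m; "tcp_pos": TCP position; "orientation": TCP orientation; "contact_force": force on the tool from outside, world axes, zero at the start; "moment": the same for the moment, N m; "grip_width": finger opening in m; "gripper_force": force on a finger pad.
Only numpy, scipy, OpenCV 4.12 (cv2) and the standard library are available. Lean on these libraries where they do the work, as an engineer would, in place of code of your own. Each camera call takes 0.05 s, during which the arm holds its last target. There are 200 camera calls.

### The job

The seedling gauge still has three gravel chips on its plate: sweep them off the plate into the catch tray at its end with the wooden scraper block, not with the fingers, and set the scraper down on the bench clear of the gauge. Then squeeze the lock button on the head of the telescoping boom to release it, extend the boom until its cursor stands over the long mark of the scale, and finish holding it there, button still squeezed: do not let go, because its spring would pull it back. Leave the rotor lid, the beaker and the tube rack where they are.

Things in the scene. Friction and masses are not known exactly. Their poses are not given: they have to be found in the camera images.
- gauge: Fixed bench gauge; origin on the bench under the middle of its plate's width. Its x runs across it (away from the robot at yaw 0), y along it. Beside the plate at +x lies the scale bed with the white strip (local x 41 to 74, y -110 to 90 mm, 33 mm high). The boom's aluminium tube (28 mm thick, axis at local x 100 mm, 74 mm up) lies at local y 140 to 300 mm on two stands.
- plate_center (a point): Centre of the top face of the gauge's flat white plate, 30 mm above the bench and 10 mm to -y of the gauge's origin. The plate is 80 mm wide (gauge x -40 to 40 mm) and 160 mm long (gauge y -90 to 70 mm).
- tray_in (a point): Centre of the inner floor of the open steel catch tray that stands against the plate's -y end, fixed to the gauge. Floor 3 mm, rim 26 mm above the bench; inside 114 mm (gauge x) by 94 mm (gauge y), walls 3 mm. Axes as the gauge's.
- chip0: Grey stone gravel chip about 22 x 17 x 12 mm, 12 g; origin at its centre. It starts on the plate.
- chip1: Grey stone gravel chip about 19 x 19 x 11 mm, 12 g; origin at its centre. It starts on the plate.
- chip2: Grey stone gravel chip about 24 x 15 x 12 mm, 12 g; origin at its centre. It starts on the plate.
- scraper: Loose wooden scraper block, about 120 g, standing left or right of the gauge (the rotor lid takes the other place): a foot 100 mm long (its x) x 30 thick (y) x 18 high with flat faces, and on it, centred, a grip ridge 70 mm long x 20 thick, reaching 58 mm above the underside. Origin at the centre of the underside; the same either way round.
- head: Grey plastic head on the boom's outer end; axes as the gauge's, origin at bench level under its centre. To pinch: its upright block, 30 mm (x) x 28 mm (y), 88 to 136 mm above the bench. The black lock button stands out of its +x face: squeeze along x. A steel cursor bar 4 mm thick runs from it to -x across scale and plate (gauge x -31 to 89 mm), 36 to 44 mm above the bench.
- grip (a point): Point on the head to pinch: centre of the upright block, 112 mm above the bench, level with the button's centre. Over the button the block is 37 mm wide, 31 mm with the button in. Free on all sides above 90 mm; below, at +x, a thin steel catch bar of the gauge (24 to 36 mm from the block's centre) is 78 mm high.
- button_face (a point): Centre of the lock button's outer face (18 mm diameter), 7 mm out from the head when the button is out.
- lock_button (a joint): Lock button, m pressed in: 0 out (locked), 0.006 fully in. Spring 3.6 N at first, 7.2 N fully in; it comes out when let go. At home the boom cannot be extended until the button is about 4 mm in.
- boom (a joint): Boom extension, m: 0 home (start, locked), 0.15 fully out. It slides straight along the gauge's -y, taking head and cursor along. A spring pulls it home with 1.9 N (home) to 4.3 N (fully out); friction about 0.5 N. Let go outside, it runs back to about 0.013, just outside the catch; squeeze the head again to go on.
- cursor (a point): Middle of the cursor bar's lower edge where it crosses the scale strip, 36 mm above the bench. It moves with the boom.
- long_mark (a point): Centre of the long mark on the white scale strip: the one black line, 3 mm thick, over the whole 31 mm width of the strip (other ticks are short). 33 mm above the bench; axes as the gauge's. The strip is set differently along y each time, and stays. The boom is to be extended by the cursor's distance from this mark along the gauge's y, 70 to 130 mm.
- rotor_lid: Bystander: loose round steel lid, 88 mm across, with a small knob, 30 mm high; origin at the centre of its underside.
- beaker: Bystander: glass beaker, 70 mm across, 95 mm high, beyond the gauge; origin at the centre of its underside.
- tube_rack: Bystander: white tube rack 70 x 190 mm, about 97 mm high with its tubes, right of the gauge; origin at the centre of its underside.

How it is judged:
By the outcome, as a careful person would: the job done as asked, in the order asked, and still so for the second after the job is handed in, while the arm keeps its last pose, push and grip.
It also fails if it takes over 56 s, if anything falls off the work surface, if the arm or the gripper's body presses on something with over 40 N, if the wrist force passes 120 N, or if a joint passes its speed limit or range.

## Working session

There is one attempt and no reset: what is moved stays moved. The work goes in short steps, Python scripts to look and compute and a tool call to move; the robot and the scene stay as the last step left them, time stands still between calls to the robot, and variables do not carry over. Pictures are saved under pics/ and viewed, at most 10 in all, crops included, and the job is handed in when it is done.

```bash
ls; mkdir -p pics
```

Create h.py:
```python
from bench import r
import numpy as np, cv2
from scipy.spatial.transform import Rotation as Ro
def cloud(n):
    im,d=r.grab_frame(n); c=r.camera_info(n); K=np.array(c["camera_matrix"]);R=np.array(c["R"]);t=np.array(c["t"])
    v,u=np.mgrid[0:384,0:512]
    p=np.stack([(u-K[0,2])/K[0,0]*d,(v-K[1,2])/K[1,1]*d,d],-1)
    P=(p-t)@R; P[d==0]=np.nan
    return im,d,P
```

Run:
```python
from h import *
o=r.get_obs(); print({k:np.round(v,3) for k,v in o.items()})
for n in("top","side"):
    im,d,P=cloud(n); cv2.imwrite(f"pics/{n}0.png",cv2.resize(im,(800,600),interpolation=cv2.INTER_CUBIC)); np.savez(f"{n}0.npz",im=im,P=P)
    c=r.camera_info(n); print(n,-np.array(c["R"]).T@np.array(c["t"]), c["R"])
```

```text
bench.py
pics
{'clock': np.float64(0.0), 'joints': array([-1.231,  0.478,  0.022,  1.556, -0.011,  1.109, -0.083]), 'qvel': array([-0.001,  0.001, -0.   ,  0.   , -0.   , -0.   ,  0.001]), 'tau': array([-0.0000e+00, -5.9646e+01,  1.6080e+00, -2.8118e+01,  1.3000e-02,
        1.0000e-02, -0.0000e+00]), 'tcp_pos': array([0.292, 0.608, 0.303]), 'orientation': array([-6.970e-01, -3.063e+00,  3.000e-03]), 'contact_force': array([0.469, 0.543, 0.514]), 'moment': array([ 0.034,  0.027, -0.031]), 'gripper_force': np.float64(0.0), 'grip_width': np.float64(0.086)}
top [ 0.39777527 -0.02142053  1.2730807 ] [[-2.25221639e-02 -9.99741637e-01 -3.06778273e-03]
 [-9.88946433e-01  2.27285801e-02 -1.46520863e-01]
 [ 1.46552734e-01 -2.66094110e-04 -9.89202823e-01]]
side [ 0.25520035 -0.82647012  0.80153035] [[ 9.12308529e-01 -4.09503045e-01  6.35067966e-04]
 [-2.57885942e-01 -5.75732706e-01 -7.75903790e-01]
 [ 3.18100594e-01  7.07699871e-01 -6.30850937e-01]]
```

View pics/top0.png

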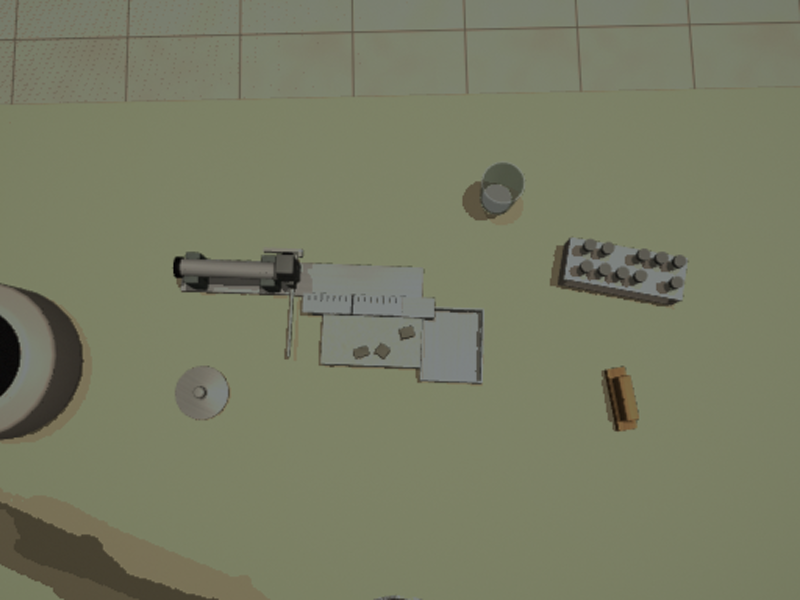

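View pics/side0.png

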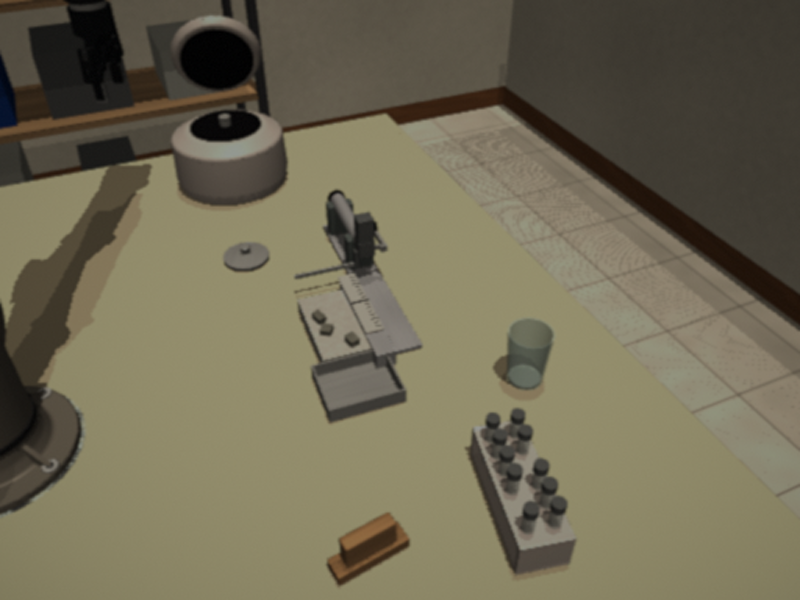

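Top view (800x600 coordinates): the scraper is at about (620,398). The plate spans (320-422, 315-367) with chips at (361,352), (382,351) and (406,332). The tray is at (450,346), the head at (287,265) and the long mark near (352,305). The lid (left) and the rack (right) are clear of the work. Next I'll measure poses.

Run:
```python
from h import *
z=np.load("top0.npz"); im,P=z["im"],z["P"]; s=np.load("side0.npz")
v,u=np.mgrid[0:384,0:512]
def box(u0,u1,v0,v1): return (u*800/512>u0)&(u*800/512<u1)&(v*600/384>v0)&(v*600/384<v1)
def rect(m,nm,P=P):
    q=P[m][:,:2]; rc=cv2.minAreaRect((q*1000).astype(np.float32)); print(nm,m.sum(),np.round(rc,1) if 0 else rc, "med",np.round(np.nanmedian(P[m],0),4))
Z=P[...,2]
b=box(590,650,350,445)
rect(b&(Z>.048),"ridge"); rect(b&(Z>.010),"scr"); print(np.nanmax(Z[b]))
g=box(318,425,312,370)
rect(g&(Z>.026)&(Z<.045),"plate")
rect(box(424,490,318,390)&(Z<.012)&(Z>.0),"trayfloor")
rect(box(424,490,300,390)&(Z>.018)&(Z<.03),"trayrim")
rect(box(170,270,250,290)&(Z>.07),"tube")
rect(box(265,305,245,290)&(Z>.12),"head"); 
rect(box(283,300,290,362)&(Z>.025),"cursor")
# tube axis yaw
m=box(190,260,250,290)&(Z>.08); vx=cv2.fitLine(P[m][:,:2].astype(np.float32),cv2.DIST_HUBER,0,.01,.01).ravel();print("tube",vx)
m=box(285,298,292,360)&(Z>.025); print("curs",cv2.fitLine(P[m][:,:2].astype(np.float32),cv2.DIST_HUBER,0,.01,.01).ravel())
for cs in [(box(350,372,343,360)),(box(373,392,343,360)),(box(397,417,322,342))]:
    rect(cs&(Z>.036),"chip")
# scraper in side
S=s["P"]; mm=(abs(S[...,0]-np.nanmedian(P[b&(Z>.048)][:,0]))<.08)&(abs(S[...,1]-np.nanmedian(P[b&(Z>.048)][:,1]))<.08)
rect(mm&(S[...,2]>.05),"ridgeside",S)
mm=(S[...,2]>.12)&(abs(S[...,0]-.49)<.1)&(S[...,1]>0)&(S[...,1]<.4)&(S[...,2]<.15); rect(mm,"headside",S)
c=im[140:250,100:320]; cv2.imwrite("pics/crop0.png",cv2.resize(c,(800,400),interpolation=cv2.INTER_CUBIC))
```

```text
ridge 255 ((421.57293701171875, -366.8951110839844), (69.48877716064453, 21.88358497619629), 9.324350357055664) med [ 0.4218 -0.3655  0.0564]
scr 573 ((421.56488037109375, -366.6208190917969), (99.77445220947266, 31.026954650878906), 8.181711196899414) med [ 0.4207 -0.3617  0.0379]
0.06320086982039963
plate 1984 ((524.1683959960938, 32.081851959228516), (168.90086364746094, 86.30703735351562), 88.73442840576172) med [0.5252 0.0304 0.0297]
trayfloor 1252 ((499.5290222167969, -107.47209167480469), (105.67599487304688, 115.75794982910156), 88.52837371826172) med [ 0.5032 -0.1022  0.0026]
trayrim 203 ((517.6605224609375, -100.97126770019531), (94.12895202636719, 127.73334503173828), 87.8519287109375) med [ 0.5502 -0.1167  0.025 ]
tube 848 ((636.2406616210938, 261.0263671875), (150.62869262695312, 50.89136505126953), 85.94856262207031) med [0.6345 0.2665 0.0842]
head 169 ((632.7332763671875, 155.7709197998047), (29.01297950744629, 35.26311492919922), 88.21733856201172) med [0.6289 0.1552 0.1342]
cursor 85 ((552.2675170898438, 160.87103271484375), (5.1517720222473145, 103.0034408569336), 85.61860656738281) med [0.5504 0.1601 0.0427]
tube [0.08038144 0.9967642  0.6361789  0.26624045]
curs [ 0.9983288  -0.05778956  0.5542063   0.16005407]
chip 58 ((503.89813232421875, 48.25360107421875), (14.625994682312012, 23.157915115356445), 13.594573974609375) med [0.5033 0.0479 0.04  ]
chip 54 ((505.1288146972656, 14.70499038696289), (18.74919319152832, 18.131179809570312), 54.34444808959961) med [0.5049 0.0154 0.0403]
chip 58 ((529.8715209960938, -26.061418533325195), (23.31989860534668, 21.280479431152344), 12.647367477416992) med [ 0.5338 -0.0248  0.0405]
ridgeside 437 ((419.7051696777344, -370.6824951171875), (70.63248443603516, 21.432714462280273), 7.496144771575928) med [ 0.4183 -0.3728  0.0589]
headside 0 ((0.0, 0.0), (0.0, 0.0), 0.0) med [nan nan nan]
  return np.nanmean(a, axis, out=out, keepdims=keepdims)
```

View pics/crop0.png

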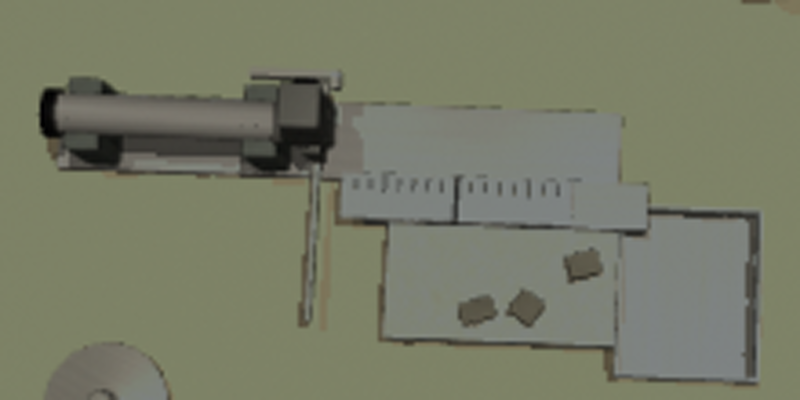

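Add to h.py:
```python
def proj(X,n):
    c=r.camera_info(n); q=(np.array(c["R"])@np.atleast_2d(X).T).T+np.array(c["t"]); q=q@np.array(c["camera_matrix"]).T; return q[:,:2]/q[:,2:]
def ray(uv,z,n):
    c=r.camera_info(n);R=np.array(c["R"]);o=-R.T@np.array(c["t"]);d=R.T@np.linalg.inv(c["camera_matrix"])@np.array([uv[0],uv[1],1.]); return o+d*(z-o[2])/d[2]
def g2w(L,p):
    L=np.atleast_2d(L);c,s=np.cos(p[2]),np.sin(p[2]); return np.c_[p[0]+c*L[:,0]-s*L[:,1],p[1]+s*L[:,0]+c*L[:,1],L[:,2]]
```

Run:
```python
from h import *
from scipy.optimize import least_squares
L=np.array([[41,90,33],[41,-110,33],[74,-110,33],[74,90,33],[-40,70,30],[-40,-90,30],[60,-190,26],[-60,-190,26],[-60,-90,26]])/1e3
C=np.array([[338,220],[647,233],[648,183],[342,178],[381,340],[616,347],[760,212],[757,383],[612,378]])
uv=(C+.5)*.275-.5+[100,140]
f=least_squares(lambda p:(proj(g2w(L,p),"top")-uv).ravel(),[.53,.04,-.05],loss="soft_l1")
print(f.x,np.degrees(f.x[2])); print(np.round(f.fun.reshape(-1,2),2))
p=f.x; np.save("gauge.npy",p)
R=lambda w:((w[:2]-p[:2])@np.array([[np.cos(p[2]),-np.sin(p[2])],[np.sin(p[2]),np.cos(p[2])]]))
m=ray((np.array([457,199])+.5)*.275-.5+[100,140],.033,"top"); print("mark local",R(m))
for c in([316,170],[306,322],[311,246]):
    print("cursor",R(ray((np.array(c)+.5)*.275-.5+[100,140],.044,"top")))
for a in ([.6327,.1557],[.504,.048],[.505,.0147],[.531,-.026]): print(R(np.array(a)))
s=cv2.imread("pics/side0.png")
E2=np.array([[-40,70,30],[-40,-90,30],[40,-90,30],[41,-110,33],[41,90,33],[60,-190,26],[-60,-190,26],[-60,-90,26],[85,126,136],[115,126,136],[115,154,136],[85,154,136]])/1e3
for q in proj(g2w(E2,p),"side"): cv2.circle(s,tuple(((q+.5)*1.5625-.5).round().astype(int)),2,(0,0,255),-1)
cv2.imwrite("pics/ov.png",cv2.resize(s[170:430,270:430],None,fx=2.3,fy=2.3))
```

```text
[ 0.52076121  0.04405028 -0.05436503] -3.114886617352624
[[ 4.94  0.74]
 [-0.57 -0.35]
 [-0.5   0.43]
 [ 4.49 -0.65]
 [-0.35  0.28]
 [-0.95  0.38]
 [ 0.06 -0.68]
 [ 0.07 -0.12]
 [-0.11 -0.02]]
mark local [0.059754   0.02079905]
cursor [0.07529046 0.11791246]
cursor [-0.02956796  0.11916353]
cursor [0.02253652 0.11854187]
[0.10570656 0.11756732]
[-0.01695107  0.00303311]
[-0.01414308 -0.03016336]
[ 0.01403007 -0.06939043]
```

View pics/ov.png

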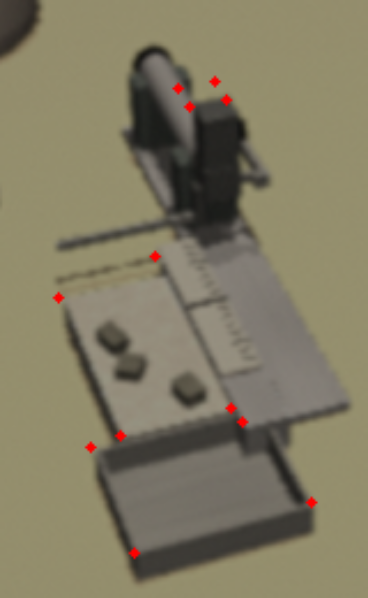

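Both views agree to about 2 mm, so the geometry is known: gauge yaw is about -3°, the mark is at local y≈21 mm and the cursor at about 118 mm. I'll refit without the two bad bed corners, add a move planner, and start toward the scraper.

Create go.py:
```python
# delta in tool axes to (x y z) with tool down and tool-y at angle deg (world); args may start with g = gauge-local x y
import sys; from h import *
a=sys.argv[1:]; p=np.load("gauge.npy")
if a[0]=="g":
    t=g2w([[float(i) for i in a[1:4]]],p)[0]; ps=float(a[4])+np.degrees(p[2])
else: t=np.array(a[:3],float); ps=float(a[3])
ps=np.radians(ps); y=np.array([np.cos(ps),np.sin(ps),0]); zz=np.array([0,0,-1.]); T=np.c_[np.cross(y,zz),y,zz]
o=r.get_obs(); A=Ro.from_rotvec(o["orientation"]).as_matrix()
print("delta",np.round(A.T@(t-o["tcp_pos"]),4),np.round(Ro.from_matrix(A.T@T).as_rotvec(),3),"world",np.round(t,4),"tcp",np.round(o["tcp_pos"],4),"j",np.round(o["joints"],2),"t",o["clock"])
```

Run:
```python
from h import *
from scipy.optimize import least_squares
L=np.array([[41,-110,33],[74,-110,33],[-40,70,30],[-40,-90,30],[60,-190,26],[-60,-190,26],[-60,-90,26]])/1e3
C=np.array([[647,233],[648,183],[381,340],[616,347],[760,212],[757,383],[612,378]])
uv=(C+.5)*.275-.5+[100,140]
f=least_squares(lambda p:(proj(g2w(L,p),"top")-uv).ravel(),[.53,.04,-.05])
print(f.x,np.degrees(f.x[2]),np.abs(f.fun).max()); np.save("gauge.npy",f.x)
```

```text
[ 0.52123145  0.04316153 -0.05951091] -3.4097240234202597 0.6872618241956729
```

>>> {"api": "pendant", "payload": {
  "segments": [
    [[0,0,-0.02,0,0,0],[0,0,-0.02,0,0,0]]
  ]
}}

```text
clock: 0.3
tcp_pos: [0.2927, 0.6093, 0.3258]
orientation: [0.698, 3.063, 0.005]
contact_force: [0.5, 0.3, 0.3]
grip_width: 0.0854
gripper_force: 0.0
```

```bash
python3 go.py .53 .35 .28 60
```

```text
delta [-0.3262 -0.1311  0.0453] [ 0.003 -0.     0.076] world [0.53 0.35 0.28] tcp [0.2927 0.6093 0.3258] j [-1.23  0.46  0.02  1.53 -0.01  1.15 -0.08] t 0.3
```

>>> {"api": "pendant", "payload": {
  "segments": [
    [[-0.045,-0.018,0.006,0,0,0.1],[-0.09,-0.036,0.012,0,0,0.25],[-0.135,-0.054,0.018,0,0,0.4],[-0.18,-0.072,0.024,0,0,0.55],[-0.225,-0.09,0.03,0,0,0.7]]
  ],
  "quiet": true
}}

```text
ok
```

```bash
python3 go.py .54 .1 .26 -20
```

```text
delta [-0.3336 -0.057   0.0331] [-0.     0.     0.766] world [0.54 0.1  0.26] tcp [0.457  0.4281 0.293 ] j [-1.02  0.41  0.23  1.7  -0.1   1.04 -0.34] t 0.8
```

>>> {"api": "pendant", "payload": {
  "segments": [
    [[-0.049,-0.008,0.005,0,0,0.11],[-0.098,-0.016,0.01,0,0,0.22],[-0.147,-0.024,0.015,0,0,0.33],[-0.196,-0.032,0.02,0,0,0.44],[-0.24,-0.04,0.025,0,0,0.55]]
  ],
  "quiet": true
}}

```text
ok
```

```bash
python3 go.py .52 -.15 .26 -50
```

```text
delta [-0.3387  0.0469  0.0084] [0.   0.   0.74] world [ 0.52 -0.15  0.26] tcp [0.5183 0.1919 0.2683] j [-0.8   0.33  0.41  1.91 -0.16  0.93 -0.45] t 1.3
```

>>> {"api": "pendant", "payload": {
  "segments": [
    [[-0.049,0.007,0,0,0,0.11],[-0.098,0.014,0,0,0,0.22],[-0.147,0.02,0,0,0,0.33],[-0.196,0.027,0,0,0,0.44],[-0.24,0.034,0,0,0,0.55]]
  ],
  "quiet": true
}}

```text
ok
```

```bash
python3 go.py .4206 -.3687 .2 -81.8
```

```text
delta [-0.3103  0.1231  0.0686] [0.    0.    0.745] world [ 0.4206 -0.3687  0.2   ] tcp [ 0.5207 -0.0502  0.2686] j [-0.53  0.3   0.62  1.99 -0.22  0.92 -0.48] t 1.8
```

>>> {"api": "pendant", "payload": {
  "segments": [
    [[-0.046,0.018,0.01,0,0,0.11],[-0.092,0.036,0.02,0,0,0.22],[-0.138,0.055,0.03,0,0,0.33],[-0.184,0.073,0.04,0,0,0.44],[-0.23,0.091,0.05,0,0,0.55]]
  ],
  "quiet": true
}}

```text
ok
```

```bash
python3 go.py .4206 -.3687 .2 -81.8
```

```text
delta [-0.0543  0.0714  0.0186] [ 0.    -0.     0.197] world [ 0.4206 -0.3687  0.2   ] tcp [ 0.448  -0.2833  0.2186] j [-0.14  0.43  0.75  2.02 -0.39  0.84 -0.4 ] t 2.3
```

>>> {"api": "pendant", "payload": {
  "segments": [
    [[-0.03,0.036,0.009,0,0,0.1],[-0.0543,0.0714,0.0186,0,0,0.197],[-0.0543,0.0714,0.0186,0,0,0.197],[-0.0543,0.0714,0.0186,0,0,0.197]]
  ],
  "quiet": true
}}

```text
ok
```

```bash
python3 go.py .4206 -.3687 .096 -81.8
```

```text
delta [-0.0002  0.0006  0.104 ] [-0.     0.002  0.002] world [ 0.4206 -0.3687  0.096 ] tcp [ 0.4209 -0.368   0.2   ] j [ 0.03  0.52  0.76  1.97 -0.47  0.84 -0.37] t 2.7
```

Run:
```python
from h import *
im,d,P=cloud("side"); q=proj([[.42,-.37,.08]],"side")[0].astype(int)
c=im[max(0,q[1]-80):q[1]+70,max(0,q[0]-80):q[0]+100]; cv2.imwrite("pics/pre.png",cv2.resize(c,None,fx=3,fy=3))
```

```text
(no output)
```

View pics/pre.png

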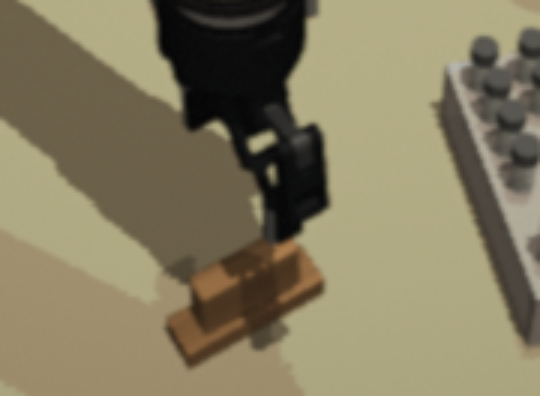

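The picture shows the gripper above the scraper. The near finger is at about (285,230), in front of the ridge centre at about (250,275), and the closing line runs across the ridge. I'll descend and grip.

>>> {"api": "pendant", "payload": {
  "segments": [
    [[0,0.0006,0.04,0,0,0],[0,0.0006,0.075,0,0,0],[0,0.0006,0.095,0,0,0],[0,0.0006,0.104,0,0,0],[0,0.0006,0.104,0,0,0]]
  ]
}}

```text
clock: 3.25
tcp_pos: [0.4225, -0.3664, 0.0961]
orientation: [-3.131, -0.234, 0.001]
contact_force: [-0.1, -0.4, -0.1]
grip_width: 0.0856
gripper_force: 0.0
```

>>> {"api": "pendant", "payload": {
  "segments": [
    [[0,0,0,0,0,0],[0,0,0,0,0,0],[0,0,0,0,0,0],[0,0,0,0,0,0],[0,0,0,0,0,0]]
  ],
  "aperture": 0,
  "force": 50
}}

```text
clock: 3.75
tcp_pos: [0.4223, -0.3681, 0.0973]
orientation: [3.133, 0.23, 0.001]
contact_force: [-0.2, 0.4, 3.0]
grip_width: 0.0192
gripper_force: 49.6
```

>>> {"api": "pendant", "payload": {
  "segments": [
    [[0,0,0,0,0,0],[0,0,0,0,0,0],[0,0,0,0,0,0]]
  ]
}}

```text
clock: 4.05
tcp_pos: [0.4223, -0.3681, 0.0973]
orientation: [3.133, 0.23, 0.001]
contact_force: [0.5, 0.4, 4.9]
grip_width: 0.0193
gripper_force: 49.8
```

```bash
python3 go.py .4206 -.3687 .096 -81.8
```

```text
delta [-0.0018  0.0003  0.0013] [ 0.    -0.001  0.004] world [ 0.4206 -0.3687  0.096 ] tcp [ 0.4223 -0.3681  0.0973] j [ 0.14  0.66  0.62  2.01 -0.62  0.66 -0.26] t 4.05
```

>>> {"api": "pendant", "payload": {
  "segments": [
    [[0,0,-0.03,0,0,0],[0,0,-0.07,0,0,0],[0,0,-0.11,0,0,0],[0,0,-0.13,0,0,0]]
  ]
}}

```text
clock: 4.45
tcp_pos: [0.4223, -0.3689, 0.2296]
orientation: [3.131, 0.229, 0.004]
contact_force: [0.0, 0.8, -1.8]
grip_width: 0.0195
gripper_force: 49.3
```

```bash
python3 go.py g -.018 .047 .20 -90
```

```text
delta [ 0.1497 -0.443   0.0289] [ 0.002 -0.003  0.206] world [0.5061 0.0911 0.2   ] tcp [ 0.4223 -0.3689  0.2296] j [-0.    0.48  0.8   1.94 -0.44  0.9  -0.4 ] t 4.45
```

>>> {"api": "pendant", "payload": {
  "segments": [
    [[0.012,-0.036,0,0,0,0.02],[0.025,-0.075,0,0,0,0.04],[0.04,-0.118,0,0,0,0.06],[0.055,-0.162,0,0,0,0.08],[0.07,-0.206,0,0,0,0.1]]
  ],
  "quiet": true
}}

```text
ok
```

```bash
python3 go.py g -.018 .047 .20 -90
```

```text
delta [ 0.0562 -0.241   0.0267] [-0.     0.     0.105] world [0.5061 0.0911 0.2   ] tcp [ 0.4609 -0.1521  0.2266] j [-0.53  0.37  0.89  2.12 -0.39  0.83 -0.93] t 4.95
```

>>> {"api": "pendant", "payload": {
  "segments": [
    [[0.012,-0.049,0.005,0,0,0.03],[0.023,-0.097,0.01,0,0,0.06],[0.034,-0.146,0.015,0,0,0.09],[0.045,-0.194,0.02,0,0,0.105],[0.0562,-0.241,0.0267,0,0,0.105]]
  ],
  "quiet": true
}}

```text
ok
```

>>> {"api": "pendant", "payload": {
  "segments": [
    [[0,0,0,0,0,0],[0,0,0,0,0,0]]
  ]
}}

```text
clock: 5.65
tcp_pos: [0.5057, 0.0907, 0.1995]
orientation: [3.139, -0.086, -0.002]
contact_force: [-0.6, -0.6, -1.0]
grip_width: 0.0193
gripper_force: 49.5
```

Run:
```python
from h import *
for n in("side","top"):
    im,d,P=cloud(n); Q=P.copy(); w=(abs(P[...,0]-.506)<.08)&(abs(P[...,1]-.091)<.08)&(P[...,2]>.09)&(P[...,2]<.18)
    hsv=cv2.cvtColor(im,cv2.COLOR_BGR2HSV); m=w&(hsv[...,1]>90)&(hsv[...,0]<25)
    print(n,m.sum(), np.round(np.nanpercentile(P[m],[1,50,99],axis=0),4) if m.sum()>5 else "")
    if n=="side": q=proj([[.506,.09,.1]],"side")[0].astype(int); cv2.imwrite("pics/carry.png",cv2.resize(im[q[1]-85:q[1]+80,q[0]-90:q[0]+90],None,fx=3,fy=3))
```

```bash
python3 go.py g -.018 .047 .1283 -90
```

```text
side 645 [[0.4523 0.0714 0.1046]
 [0.491  0.0799 0.1228]
 [0.5502 0.1011 0.1672]]
top 70 [[0.4537 0.0765 0.107 ]
 [0.4674 0.0814 0.1199]
 [0.4891 0.0901 0.1465]]
delta [ 0.0002 -0.003   0.0717] [ 0.001  0.    -0.   ] world [0.5061 0.0911 0.1283] tcp [0.5057 0.0882 0.2   ] j [-0.96  0.47  0.85  2.07 -0.49  0.81 -1.44] t 5.75
```

View pics/carry.png

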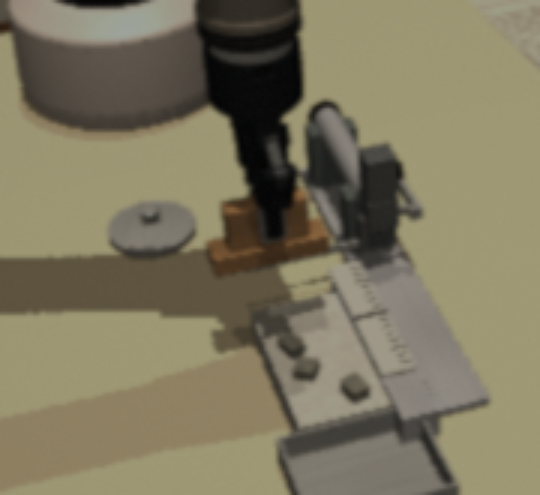

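```bash
python3 go.py g -.013 .047 .130 -90
```

```text
delta [ 0.0052 -0.003   0.07  ] [ 0.001  0.    -0.   ] world [0.511  0.0909 0.13  ] tcp [0.5057 0.0882 0.2   ] j [-0.96  0.47  0.85  2.07 -0.49  0.81 -1.44] t 5.75
```

>>> {"api": "pendant", "payload": {
  "segments": [
    [[0.005,-0.001,0.03,0,0,0],[0.005,-0.001,0.06,0,0,0],[0.005,-0.001,0.070,0,0,0],[0.005,-0.001,0.070,0,0,0],[0.005,-0.001,0.070,0,0,0]]
  ]
}}

```text
clock: 6.25
tcp_pos: [0.5115, 0.0892, 0.131]
orientation: [-3.14, 0.094, -0.001]
contact_force: [0.0, -1.1, -1.3]
grip_width: 0.0195
gripper_force: 49.6
```

```bash
python3 go.py g -.013 .047 .1283 -90
```

```text
delta [-0.0006 -0.0016  0.0027] [-0.    -0.001 -0.   ] world [0.511  0.0909 0.1283] tcp [0.5115 0.0892 0.131 ] j [-0.85  0.58  0.73  2.1  -0.61  0.68 -1.34] t 6.25
```

>>> {"api": "pendant", "payload": {
  "segments": [
    [[0,0,0.002,0,0,0],[0,0,0.002,0,0,0]]
  ]
}}

```text
clock: 6.45
tcp_pos: [0.5115, 0.0903, 0.1288]
orientation: [-3.14, 0.091, -0.002]
contact_force: [-0.4, 0.0, -0.9]
grip_width: 0.0191
gripper_force: 49.5
```

>>> {"api": "pendant", "payload": {
  "segments": [
    [[0,0,0.001,0,0,0],[0,0,0.001,0,0,0]]
  ]
}}

```text
clock: 6.65
tcp_pos: [0.5112, 0.0903, 0.1273]
orientation: [-3.14, 0.091, -0.001]
contact_force: [0.1, 0.7, -0.8]
grip_width: 0.0193
gripper_force: 49.6
```

>>> {"api": "pendant", "payload": {
  "segments": [
    [[0,0.01,0.0007,0,0,0],[0,0.02,0.0007,0,0,0],[0,0.03,0.0007,0,0,0],[0,0.04,0.0007,0,0,0],[0,0.05,0.0007,0,0,0]]
  ]
}}

```text
clock: 7.15
tcp_pos: [0.5093, 0.041, 0.1272]
orientation: [-3.138, 0.09, -0.003]
contact_force: [-0.0, 3.6, 6.0]
grip_width: 0.0195
gripper_force: 50.4
```

>>> {"api": "pendant", "payload": {
  "segments": [
    [[0,0.01,0,0,0,0],[0,0.02,0,0,0,0],[0,0.03,0,0,0,0],[0,0.04,0,0,0,0],[0,0.05,0,0,0,0]]
  ]
}}

```text
clock: 7.65
tcp_pos: [0.5064, -0.009, 0.1273]
orientation: [-3.138, 0.09, -0.003]
contact_force: [0.5, 3.7, 6.4]
grip_width: 0.0195
gripper_force: 50.6
```

```bash
python3 go.py g -.013 -.085 .127 -90
```

```text
delta [-0.0014  0.032   0.0002] [-0.002 -0.002  0.002] world [ 0.5032 -0.0409  0.127 ] tcp [ 0.5064 -0.009   0.1273] j [-0.65  0.56  0.71  2.13 -0.61  0.66 -1.15] t 7.65
```

>>> {"api": "pendant", "payload": {
  "segments": [
    [[0,0.009,-0.0003,0,0,0],[0,0.018,-0.0003,0,0,0],[0,0.026,-0.0003,0,0,0],[0,0.034,-0.0003,0,0,0],[0,0.037,-0.0003,0,0,0]]
  ]
}}

```text
clock: 8.15
tcp_pos: [0.5037, -0.047, 0.1273]
orientation: [-3.139, 0.092, -0.002]
contact_force: [0.6, 4.5, 7.8]
grip_width: 0.0193
gripper_force: 50.7
```

>>> {"api": "pendant", "payload": {
  "segments": [
    [[0,0,0,0,0,0],[0,0,0,0,0,0]]
  ]
}}

```text
clock: 8.35
tcp_pos: [0.5036, -0.0472, 0.1273]
orientation: [3.14, -0.092, 0.002]
contact_force: [-0.3, 0.5, 6.3]
grip_width: 0.0192
gripper_force: 50.7
```

Run:
```python
from h import *
for n in("side","top"):
    im,d,P=cloud(n)
    if n=="side": q=proj([[.506,-.07,.03]],"side")[0].astype(int); a=im[q[1]-70:q[1]+65,q[0]-65:q[0]+65]
    else: q=proj([[.506,-.05,.03]],"top")[0].astype(int); b=im[q[1]-67:q[1]+68,q[0]-65:q[0]+65]
cv2.imwrite("pics/swept.png",cv2.resize(np.hstack([a,b]),None,fx=3,fy=3))
```

```text
(no output)
```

View pics/swept.png

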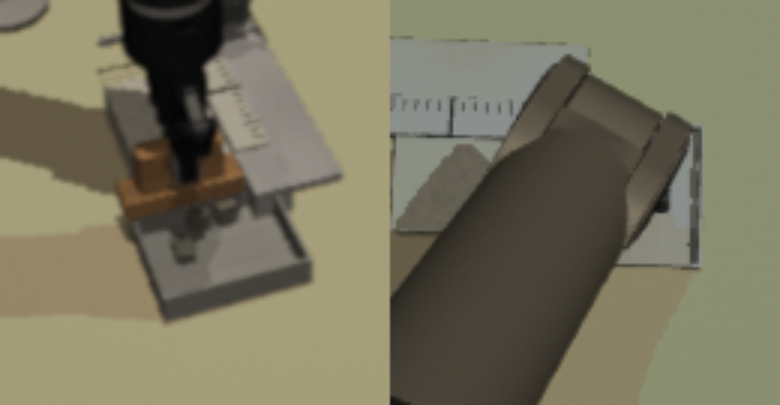

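Chips are visible in the tray around (185-200, 215-245) in the left half, and the plate looks clear. I'll lift, put the scraper down on the bench right of the tray, then count the chips.

>>> {"api": "pendant", "payload": {
  "segments": [
    [[0,0,-0.02,0,0,0],[0,0,-0.04,0,0,0],[0,0.01,-0.06,0,0,0],[0,0.03,-0.06,0,0,0],[0,0.06,-0.06,0,0,0]]
  ],
  "quiet": true
}}

```text
ok
```

```bash
python3 go.py .44 -.285 .15 -93
```

```text
delta [-0.0499  0.1822  0.0367] [-0.001 -0.    -0.002] world [ 0.44  -0.285  0.15 ] tcp [ 0.4998 -0.1058  0.1868] j [-0.54  0.48  0.81  2.09 -0.49  0.77 -1.05] t 8.95
```

>>> {"api": "pendant", "payload": {
  "segments": [
    [[-0.0125,0.045,0,0,0,0],[-0.025,0.09,0,0,0,0],[-0.037,0.135,0.005,0,0,0],[-0.0499,0.1822,0.02,0,0,0],[-0.0499,0.1822,0.03,0,0,0]]
  ],
  "quiet": true
}}

```text
ok
```

>>> {"api": "pendant", "payload": {
  "segments": [
    [[0,0,0.02,0,0,0],[0,0,0.03,0,0,0],[0,0,0.03,0,0,0]]
  ]
}}

```text
clock: 9.75
tcp_pos: [0.4383, -0.2846, 0.1252]
orientation: [-3.139, 0.091, 0.005]
contact_force: [0.8, 0.2, -1.3]
grip_width: 0.0192
gripper_force: 49.5
```

```bash
python3 go.py .44 -.285 .098 -93
```

Run:
```python
from h import *
im,d,P=cloud("top"); np.savez("top1.npz",im=im,P=P); c=im[140:265,100:320]; cv2.imwrite("pics/after.png",cv2.resize(c,(800,455),interpolation=cv2.INTER_CUBIC))
```

```text
delta [0.0018 0.0004 0.0272] [-0.001  0.003 -0.005] world [ 0.44  -0.285  0.098] tcp [ 0.4383 -0.2846  0.1252] j [-0.07  0.59  0.69  2.09 -0.6   0.67 -0.61] t 9.75
```

View pics/after.png

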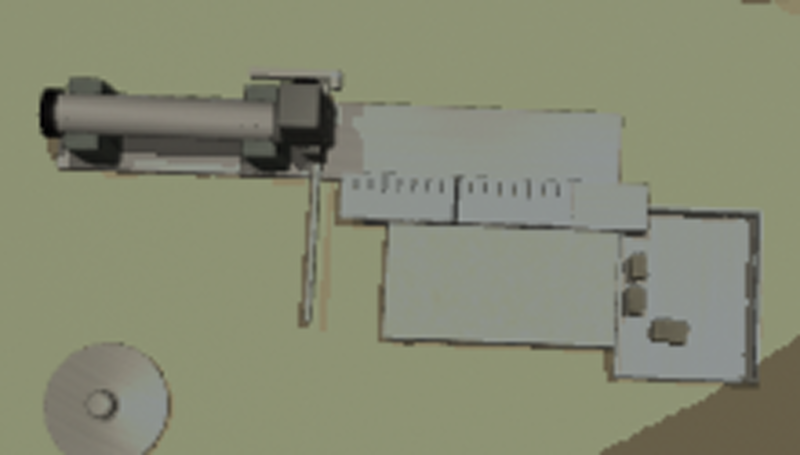

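All three chips are in the tray, at (637,266), (634,300) and (669,331), and the plate is empty. Now I'll set the scraper down.

>>> {"api": "pendant", "payload": {
  "segments": [
    [[0,0,0.015,0,0,0],[0,0,0.025,0,0,0],[0,0,0.028,0,0,0],[0,0,0.028,0,0,0]]
  ]
}}

```text
clock: 10.2
tcp_pos: [0.4389, -0.2853, 0.0981]
orientation: [-3.14, 0.091, 0.002]
contact_force: [-0.4, 0.7, -0.5]
grip_width: 0.0198
gripper_force: 49.6
```

Run:
```python
from h import *
z=np.load("top1.npz");P=z["P"]
for c in([637,266],[634,300],[669,331]):
    u,v=(np.array(c)*.275+[100,140]).round().astype(int); print(np.round(np.nanmedian(P[v-1:v+2,u-1:u+2].reshape(-1,3),0),3))
```

```text
[ 0.533 -0.063  0.024]
[ 0.51  -0.06   0.021]
[ 0.487 -0.084  0.015]
```

>>> {"api": "pendant", "payload": {
  "segments": [
    [[0,0,0.0012,0,0,0],[0,0,0.0012,0,0,0]]
  ]
}}

```text
clock: 10.4
tcp_pos: [0.4393, -0.2856, 0.0976]
orientation: [3.14, -0.091, 0.001]
contact_force: [-0.4, 0.4, -1.0]
grip_width: 0.0192
gripper_force: 49.6
```

>>> {"api": "pendant", "payload": {
  "segments": [
    [[0,0,0,0,0,0],[0,0,0,0,0,0],[0,0,0,0,0,0],[0,0,0,0,0,0]]
  ],
  "aperture": 0.085
}}

```text
clock: 10.8
tcp_pos: [0.4393, -0.2855, 0.0976]
orientation: [3.14, -0.091, 0.0]
contact_force: [0.4, -1.1, 1.1]
grip_width: 0.0761
gripper_force: 0.0
```

>>> {"api": "pendant", "payload": {
  "segments": [
    [[0,0,-0.03,0,0,0],[0,0,-0.07,0,0,0],[0,0,-0.12,0,0,0],[0,0,-0.16,0,0,0]]
  ]
}}

```text
clock: 11.2
tcp_pos: [0.439, -0.2859, 0.2596]
orientation: [3.14, -0.093, 0.001]
contact_force: [1.0, -0.0, -0.4]
grip_width: 0.0845
gripper_force: 0.0
```

```bash
python3 go.py g .1 .1185 .25 0
```

```text
delta [ 0.1627 -0.4518  0.0095] [ 1.00e-03 -0.00e+00 -1.57e+00] world [0.6281 0.1555 0.25  ] tcp [ 0.439  -0.2859  0.2596] j [-0.25  0.39  0.9   2.   -0.38  0.93 -0.78] t 11.2
```

>>> {"api": "pendant", "payload": {
  "segments": [
    [[0.016,-0.045,0,0,0,-0.14],[0.033,-0.09,0,0,0,-0.28],[0.049,-0.135,0,0,0,-0.42],[0.065,-0.18,0,0,0,-0.56],[0.08,-0.225,0,0,0,-0.7]]
  ],
  "quiet": true
}}

```text
ok
```

```bash
python3 go.py g .1 .1185 .25 0
```

```text
delta [ 0.2083 -0.1171  0.0079] [ 0.    -0.001 -0.864] world [0.6281 0.1555 0.25  ] tcp [ 0.5326 -0.0636  0.2578] j [-0.54  0.36  0.68  1.97 -0.28  0.91 -0.64] t 11.7
```

>>> {"api": "pendant", "payload": {
  "segments": [
    [[0.042,-0.023,0,0,0,-0.15],[0.084,-0.046,0.002,0,0,-0.3],[0.126,-0.07,0.004,0,0,-0.45],[0.167,-0.094,0.006,0,0,-0.6],[0.2083,-0.1171,0.008,0,0,-0.75]]
  ],
  "quiet": true
}}

```text
ok
```

```bash
python3 go.py g .1 .1185 .25 0
```

Run:
```python
from h import *
im,d,P=cloud("side"); p=np.load("gauge.npy")
# head top in both views
for n,Q in(("side",P),("top0",np.load("top0.npz")["P"])):
    L=(Q[...,:2]-p[:2])@np.array([[np.cos(p[2]),-np.sin(p[2])],[np.sin(p[2]),np.cos(p[2])]])
    m=(abs(L[...,0]-.1)<.04)&(abs(L[...,1]-.118)<.05)&(Q[...,2]>.131)&(Q[...,2]<.14)
    print(n,m.sum(),np.percentile(L[m],[3,50,97],axis=0).round(4))
```

```text
delta [ 0.0004 -0.0012 -0.0006] [-0.    -0.    -0.113] world [0.6281 0.1555 0.25  ] tcp [0.6292 0.1549 0.2494] j [-0.64  0.51  0.43  1.7  -0.25  0.98 -0.3 ] t 12.2
side 80 [[0.0848 0.1013]
 [0.098  0.1125]
 [0.1128 0.1274]]
top0 134 [[0.0883 0.106 ]
 [0.1009 0.1191]
 [0.1147 0.1317]]
```

```bash
python3 go.py g .1005 .1175 .167 0
```

```text
delta [-0.0113 -0.0009  0.0817] [ 0.001 -0.006 -0.096] world [0.6285 0.1545 0.167 ] tcp [0.631  0.165  0.2488] j [-0.65  0.52  0.42  1.69 -0.25  0.98 -0.29] t 12.25
```

>>> {"api": "pendant", "payload": {
  "segments": [
    [[0,0,0.01,0,0,-0.113],[0,-0.0005,0.04,0,0,-0.113],[0,-0.0005,0.065,0,0,-0.113],[0,-0.0005,0.078,0,0,-0.113],[0,-0.0005,0.082,0,0,-0.113]]
  ]
}}

```text
clock: 12.75
tcp_pos: [0.6275, 0.1526, 0.1659]
orientation: [-2.293, -2.146, 0.004]
contact_force: [-0.1, 0.2, 0.2]
grip_width: 0.0851
gripper_force: 0.0
```

```bash
python3 go.py g .1005 .1175 .167 0
```

```text
delta [ 0.0019  0.0009 -0.0011] [-0.003  0.001 -0.007] world [0.6285 0.1545 0.167 ] tcp [0.6275 0.1526 0.1659] j [-0.6   0.61  0.37  1.76 -0.28  0.83 -0.17] t 12.75
```

>>> {"api": "pendant", "payload": {
  "segments": [
    [[0.002,0.001,-0.001,0,0,0],[0.002,0.001,-0.001,0,0,0]]
  ]
}}

```text
clock: 12.95
tcp_pos: [0.6305, 0.1555, 0.1698]
orientation: [2.293, 2.146, 0.003]
contact_force: [0.1, -0.2, -0.2]
grip_width: 0.085
gripper_force: 0.0
```

```bash
python3 go.py g .1005 .1175 .167 0
```

```text
delta [-0.0011 -0.0019  0.0028] [ 0.002 -0.001 -0.006] world [0.6285 0.1545 0.167 ] tcp [0.6305 0.1555 0.1698] j [-0.6   0.6   0.37  1.75 -0.28  0.84 -0.17] t 12.95
```

>>> {"api": "pendant", "payload": {
  "segments": [
    [[0,0,0,0,0,0],[0,0,0,0,0,0],[0,0,0,0,0,0],[0,0,0,0,0,0],[0,0,0,0,0,0]]
  ],
  "aperture": 0,
  "force": 35
}}

```text
clock: 13.45
tcp_pos: [0.6295, 0.1551, 0.1697]
orientation: [-2.293, -2.147, -0.001]
contact_force: [-4.5, -0.8, 9.1]
grip_width: 0.0296
gripper_force: 36.8
```

>>> {"api": "pendant", "payload": {
  "segments": [
    [[0,0,0,0,0,0],[0,0,0,0,0,0],[0,0,0,0,0,0]]
  ]
}}

```text
clock: 13.75
tcp_pos: [0.6295, 0.1551, 0.1697]
orientation: [-2.293, -2.147, -0.001]
contact_force: [-3.7, -0.4, 8.0]
grip_width: 0.0296
gripper_force: 36.8
```

```bash
python3 go.py g .1005 .1175 .167 0
```

```text
delta [-0.0007 -0.0009  0.0027] [-0.    -0.001 -0.006] world [0.6285 0.1545 0.167 ] tcp [0.6295 0.1551 0.1697] j [-0.6   0.6   0.37  1.75 -0.28  0.84 -0.17] t 13.75
```

```bash
python3 go.py g .1005 .028 .1697 0
```

```text
delta [-0.0902 -0.0003 -0.0001] [-0.    -0.001 -0.006] world [0.6232 0.0651 0.1697] tcp [0.6295 0.1551 0.1697] j [-0.6   0.6   0.37  1.75 -0.28  0.84 -0.17] t 13.75
```

>>> {"api": "pendant", "payload": {
  "segments": [
    [[-0.01,0,0,0,0,0],[-0.025,0,0,0,0,0],[-0.04,0,0,0,0,0],[-0.055,0,0,0,0,0],[-0.07,0,0,0,0,0]]
  ]
}}

```text
clock: 14.25
tcp_pos: [0.6251, 0.0867, 0.1696]
orientation: [-2.291, -2.148, -0.004]
contact_force: [-2.8, 5.0, 6.5]
grip_width: 0.0302
gripper_force: 36.6
```

```bash
python3 go.py g .1005 .028 .1697 0
```

```text
delta [-0.0216 -0.0005 -0.0001] [ 0.001 -0.003 -0.005] world [0.6232 0.0651 0.1697] tcp [0.6251 0.0867 0.1696] j [-0.5   0.58  0.37  1.8  -0.28  0.82 -0.06] t 14.25
```

Force rose about 5 N along +y, which matches the boom spring, so it is extending. I'll continue to just short of the mark and look.

>>> {"api": "pendant", "payload": {
  "segments": [
    [[-0.01,0,0,0,0,0],[-0.019,0,0,0,0,0],[-0.024,0,0,0,0,0],[-0.024,0,0,0,0,0]]
  ]
}}

```text
clock: 14.65
tcp_pos: [0.6236, 0.0617, 0.1696]
orientation: [-2.293, -2.147, -0.003]
contact_force: [-2.0, 2.8, 7.3]
grip_width: 0.0301
gripper_force: 36.7
```

Create meas.py:
```python
import sys; from h import *
p=np.load("gauge.npy"); Rm=np.array([[np.cos(p[2]),-np.sin(p[2])],[np.sin(p[2]),np.cos(p[2])]])
im,d,P=cloud("top"); L=(P[...,:2]-p[:2])@Rm
q=proj(g2w([[.058,.03,.036]],p),"top")[0].astype(int); s=proj(g2w([[.058,.03,.036]],p),"side")[0].astype(int)
im2,d2,P2=cloud("side"); np.savez("last.npz",im=im,im2=im2)
a=cv2.resize(im[q[1]-35:q[1]+35,q[0]-35:q[0]+35],(400,400),interpolation=cv2.INTER_CUBIC)
b=cv2.resize(im2[s[1]-35:s[1]+35,s[0]-35:s[0]+35],(400,400),interpolation=cv2.INTER_CUBIC)
cv2.imwrite("pics/"+sys.argv[1],np.hstack([a,b])); print("q",q,"s",s)
```

```bash
python3 meas.py cur1.png
```

```text
q [222 194] s [228 190]
```

View pics/cur1.png

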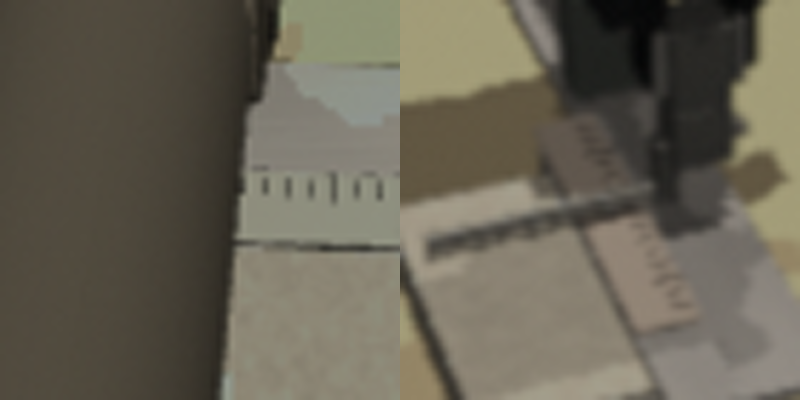

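Create prof.py:
```python
from h import *
p=np.load("gauge.npy")
def prof(im,n,xs,ys,z):
    g=cv2.cvtColor(im,cv2.COLOR_BGR2GRAY).astype(np.float32)
    X,Y=np.meshgrid(xs,ys); q=proj(g2w(np.c_[X.ravel(),Y.ravel(),np.full(X.size,z)],p),n).astype(np.float32)
    return cv2.remap(g,q[:,0].reshape(X.shape),q[:,1].reshape(X.shape),cv2.INTER_CUBIC)
if __name__=="__main__":
    t0=np.load("top0.npz")["im"]; s0=np.load("side0.npz")["im"]; s1=np.load("last.npz")["im2"]
    ys=np.arange(.008,.036,.001)
    for n,im in(("top",t0),("side",s0)):
        for lab,xs in(("L",np.arange(.045,.052,.001)),("R",np.arange(.064,.070,.001))):
            print("mark",n,lab,prof(im,n,xs,ys,.033).mean(1).round().astype(int))
    ys=np.arange(.105,.133,.001)
    for x in(-.02,.03): print("bar top home x",x,prof(t0,"top",np.arange(x-.005,x+.005,.001),ys,.044).mean(1).round().astype(int)); print("bar side home",prof(s0,"side",np.arange(x-.005,x+.005,.001),ys,.044).mean(1).round().astype(int))
    ys=np.arange(.008,.04,.001)
    for x in(-.02,.03,.045,.06): print("bar side now",x,prof(s1,"side",np.arange(x-.004,x+.004,.001),ys,.044).mean(1).round().astype(int))
```

```bash
python3 prof.py
```

```text
mark top L [129 129 130 130 130 130 130 130 130 130 134 138 124  90  62  59  77  99
 112 122 128 128 128 128 128 128 128 128]
mark top R [129 132 133 121 101  89  96 114 128 132 129 125 117  95  64  48  66 101
 127 131 129 132 133 124 104  88  93 111]
mark side L [138 139 138 138 138 138 138 136 132 126 118 108  99  90  85  84  87  94
 102 112 120 126 131 134 135 136 136 137]
mark side R [131 129 125 122 119 118 119 122 124 124 120 113 105  97  92  90  93 100
 106 112 115 117 117 118 119 122 124 127]
bar top home x -0.02 [126 123 120 116 115 116 119 123 127 129 124 109  95  96 113 121 110  92
  82  83  92 106 119 126 126 126 126 126 126]
bar side home [122 114 105  95  86  79  73  69  68  70  74  81  88  96 104 111 118 123
 127 131 134 137 139 140 140 141 141 141 141]
bar top home x 0.03 [126 124 120 117 118 120 123 126 125 119 112 107 107 110 116 119 111  96
  90 100 116 125 126 126 126 126 126 126 126]
bar side home [125 117 108  99  90  82  75  71  70  72  76  83  91  99 108 116 122 128
 132 135 137 139 140 141 141 141 141 141 141]
bar side now -0.02 [131 123 114 105  97  91  85  80  75  72  70  70  72  76  82  91 101 110
 119 126 133 138 142 145 148 151 152 153 153 154 154 154]
bar side now 0.03 [117 109 101  93  87  81  78  75  73  71  70  69  70  73  78  85  93 102
 112 121 129 134 136 136 132 126 120 113 108 104 101  99]
bar side now 0.045 [ 87  78  70  64  60  59  59  60  61  63  64  66  69  74  79  86  92  99
 105 108 110 110 108 105 102  97  93  90  88  87  86  86]
bar side now 0.06 [92 81 70 61 57 55 56 58 61 63 66 69 72 76 80 85 90 93 94 94 93 92 92 91
 90 89 88 86 84 83 82 81]
```

Top and side views agree: the mark is at local y=22.8 mm and the cursor home at 120.1 mm, so 97.3 mm is needed. The boom is out 93.7 mm now, by both picture shift and TCP travel, so 3.6 mm remain.

>>> {"api": "pendant", "payload": {
  "segments": [
    [[-0.002,0,0,0,0,0],[-0.0036,0,0,0,0,0],[-0.0036,0,0,0,0,0]]
  ]
}}

```text
clock: 15.05
tcp_pos: [0.6234, 0.0591, 0.1697]
orientation: [-2.292, -2.148, -0.003]
contact_force: [-2.2, 2.8, 7.6]
grip_width: 0.0298
gripper_force: 36.7
```

>>> {"api": "pendant", "payload": {
  "segments": [
    [[0,0,0,0,0,0],[0,0,0,0,0,0]]
  ]
}}

```text
clock: 15.25
tcp_pos: [0.6234, 0.0591, 0.1696]
orientation: [-2.292, -2.148, -0.003]
contact_force: [-1.9, 3.0, 8.0]
grip_width: 0.0296
gripper_force: 36.7
```

```bash
python3 meas.py cur2.png; python3 prof.py | grep now
```

Run:
```python
from h import *
o=r.get_obs(); print(np.linalg.norm(o["tcp_pos"][:2]-[.6295,.1551]),o["tcp_pos"],o["clock"],o["grip_width"])
```

```text
q [222 194] s [228 190]
bar side now -0.02 [ 90  84  79  74  71  68  67  67  68  70  75  82  92 102 113 124 133 139
bar side now 0.03 [ 95  90  88  86  83  80  77  74  73  73  75  79  85  92 100 108 116 122
bar side now 0.045 [ 83  72  62  55  52  51  53  57  61  67  73  79  87  95 102 107 110 111
bar side now 0.06 [ 90  78  67  59  55  53  55  57  61  66  71  78  86  93  99 104 107 108
0.09616804630586527 [0.62340385 0.05912537 0.16964229] 15.35 0.02969633086402561
```

View pics/cur2.png

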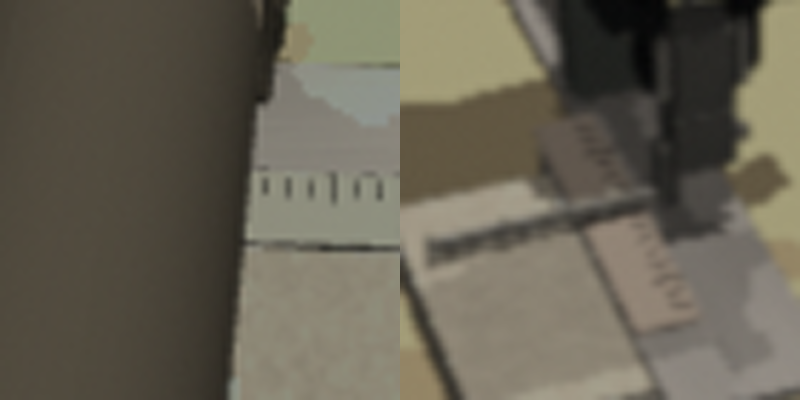

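>>> {"api": "pendant", "payload": {
  "segments": [
    [[-0.0009,0,0,0,0,0],[-0.0009,0,0,0,0,0],[-0.0009,0,0,0,0,0],[-0.0009,0,0,0,0,0]]
  ]
}}

```text
clock: 15.75
tcp_pos: [0.6234, 0.0584, 0.1697]
orientation: [-2.291, -2.148, -0.004]
contact_force: [-2.6, 2.8, 7.4]
grip_width: 0.0296
gripper_force: 36.7
```

```bash
python3 meas.py cur3.png; sed -i 's/for x in(-.02,.03,.045,.06)/for x in(-.02,-.01,0,.01,.02,.03)/' prof.py
```

Run:
```python
from prof import *
from scipy.ndimage import gaussian_filter1d
o=r.get_obs(); print(np.linalg.norm(o["tcp_pos"][:2]-[.6295,.1551]),o["clock"],o["contact_force"])
s0=np.load("side0.npz")["im"]; s1=np.load("last.npz")["im2"]
for x in(-.022,-.012,-.002,.008,.018,.028):
    e=[]
    for im,a,b in((s0,.105,.135),(s1,.008,.038)):
        ys=np.arange(a,b,.00025); f=prof(im,"side",np.arange(x-.005,x+.005,.0005),ys,.044).mean(1)
        k=f[:len(f)*2//3].argmin(); e+= [ys[k], ys[k+np.gradient(f[k:k+48]).argmax()]]
    print(x,np.round(e,4),"shift",round(e[0]-e[2],4),round(e[1]-e[3],4))
```

```text
q [222 194] s [228 190]
0.09687875458563482 15.85 [-2.00959393  4.05187608  8.34927233]
-0.022 [0.1128 0.1178 0.0145 0.02  ] shift 0.0982 0.0978
-0.012 [0.113  0.1175 0.0153 0.0208] shift 0.0978 0.0968
-0.002 [0.113  0.1172 0.0155 0.0205] shift 0.0975 0.0968
0.008 [0.113  0.118  0.0153 0.0213] shift 0.0978 0.0968
0.018 [0.113  0.118  0.0155 0.0215] shift 0.0975 0.0965
0.028 [0.113  0.117  0.0158 0.0218] shift 0.0972 0.0952
```

```bash
python3 -c "
from bench import r
print(r.hand_in())"
```

```text
the job is handed in; nothing more can be done
None
```

The job is handed in at about 16 s on the clock: all three chips are in the tray, the scraper is on the bench clear of the gauge, and the boom is held about 97 mm out (97.3 mm measured as needed) with the button squeezed and the cursor over the long mark.

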